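# Feel three worm drives for backlash and scrap the worn one

### The job

One of the three worm drives standing in the inspection fixture is worn inside. Find it by nudging the levers gently with a fingertip, each first all the way to the left and then all the way to the right as you see it (a light push only, never pinch or force a lever): a sound lever hardly gives, the worn one swings freely. Lift the worn drive straight out, its lever left over to the side as the sign of its fault, and set it down gently, upright, in the middle of the scrap tray on the right; leave the sound drives in their pockets and the other things where they are.

Things in the scene. Friction and masses are not known exactly. Their poses are not given: they have to be found in the camera images.
- drive_1: One of three identical-looking worm gear drives, 0.75 to 0.95 kg: grey housing 60 (x) x 50 (y) mm, 52 mm high with cover, loose in the fixture's left pocket; which one is worn changes. Origin: centre of its underside, z up. Its lever points along -x, roughly at the robot; on +x a 26 mm round cap with input stub sticks out 18 mm. Grip it across the plain 50 mm sides (y).
- lever_1: Flat steel lever on top of drive_1, turning about the drive's vertical axis; origin on it, 55 mm above the underside; arm 12 mm wide, top 8 mm above origin. A sound one gives under 2 mm at the pin each way; the worn one 6.5 mm each way (0.115 rad) at about 0.4 N, then a hard stop, and stays where left. 2 N at a sound pin may shift the drive in its pocket; over 15 N damages it.
- pin_1 (a point): Upright steel crank pin, 11 mm thick, 20 mm tall, on the 15 mm eye at the end of lever_1, 57 mm from the drive's axis, to be nudged sideways; standing 63 to 83 mm above the drive's underside; this point is on the pin's axis 73 mm above the underside (83 mm above the worktop). It overhangs the fixture's front; the housing's front is 27 mm behind the pin's axis.
- drive_2: One of three identical-looking worm gear drives, 0.75 to 0.95 kg: grey housing 60 (x) x 50 (y) mm, 52 mm high with cover, loose in the fixture's middle pocket; which one is worn changes. Origin: centre of its underside, z up. Its lever points along -x, roughly at the robot; on +x a 26 mm round cap with input stub sticks out 18 mm. Grip it across the plain 50 mm sides (y).
- lever_2: Flat steel lever on top of drive_2, turning about the drive's vertical axis; origin on it, 55 mm above the underside; arm 12 mm wide, top 8 mm above origin. A sound one gives under 2 mm at the pin each way; the worn one 6.5 mm each way (0.115 rad) at about 0.4 N, then a hard stop, and stays where left. 2 N at a sound pin may shift the drive in its pocket; over 15 N damages it.
- pin_2 (a point): Upright steel crank pin, 11 mm thick, 20 mm tall, on the 15 mm eye at the end of lever_2, 57 mm from the drive's axis, to be nudged sideways; standing 63 to 83 mm above the drive's underside; this point is on the pin's axis 73 mm above the underside (83 mm above the worktop). It overhangs the fixture's front; the housing's front is 27 mm behind the pin's axis.
- drive_3: One of three identical-looking worm gear drives, 0.75 to 0.95 kg: grey housing 60 (x) x 50 (y) mm, 52 mm high with cover, loose in the fixture's right pocket; which one is worn changes. Origin: centre of its underside, z up. Its lever points along -x, roughly at the robot; on +x a 26 mm round cap with input stub sticks out 18 mm. Grip it across the plain 50 mm sides (y).
- lever_3: Flat steel lever on top of drive_3, turning about the drive's vertical axis; origin on it, 55 mm above the underside; arm 12 mm wide, top 8 mm above origin. A sound one gives under 2 mm at the pin each way; the worn one 6.5 mm each way (0.115 rad) at about 0.4 N, then a hard stop, and stays where left. 2 N at a sound pin may shift the drive in its pocket; over 15 N damages it.
- pin_3 (a point): Upright steel crank pin, 11 mm thick, 20 mm tall, on the 15 mm eye at the end of lever_3, 57 mm from the drive's axis, to be nudged sideways; standing 63 to 83 mm above the drive's underside; this point is on the pin's axis 73 mm above the underside (83 mm above the worktop). It overhangs the fixture's front; the housing's front is 27 mm behind the pin's axis.
- fixture: Dark steel inspection plate 100 (x) x 336 (y) x 24 mm, fixed to the worktop; origin at the centre of its underside; three pockets at -112, 0 and 112 mm along its y axis, 14 mm deep, about 1 mm wider than a drive all round; their floors lie 10 mm above the worktop. A drive comes out straight up, after 14 mm.
- tray: Empty shallow grey-painted scrap tray 170 (x) x 180 (y) mm, walls 18 mm high and 3 mm thick, fixed to the worktop to the robot's right; origin at the centre of its underside, z up.
- tray_in (a point): Centre of the tray's inner floor, 5 mm above the worktop; axes as the tray's.
- pen: Bystander: pen 135 mm long, 17 mm thick, lying near the front edge; origin under its centre.
- tape_roll: Bystander: roll of tape 100 mm across and 25 mm high, lying behind; origin under its centre.
- weight: Bystander: balance weight with a knob, 27 mm across and 34 mm high, standing to the left of the fixture; origin under its centre.

How it is judged:
On the way, in this order (a step that is already met when the one before it is completed fails the run):
1. a lever, the worn drive's, has been swung to the left (pin at least 5 mm to its drive's +y side) ((y of pin_1 in the frame of drive_1 above 0.005 m or y of pin_2 in the frame of drive_2 above 0.005 m or y of pin_3 in the frame of drive_3 above 0.005 m)), for 0.02 s.
2. then it has been swung to the right (pin at least 5 mm to the -y side), its drive still in its pocket (((y of pin_1 in the frame of drive_1 below -0.005 m and distance of drive_1 from where it was at the start of the episode below 0.01 m) or (y of pin_2 in the frame of drive_2 below -0.005 m and distance of drive_2 from where it was at the start of the episode below 0.01 m) or (y of pin_3 in the frame of drive_3 below -0.005 m and distance of drive_3 from where it was at the start of the episode below 0.01 m))), for 0.02 s.
3. the drive is lifted out of its pocket, clear of the fixture (z of any of drive_1, drive_2, drive_3 in the frame of fixture above 0.026 m), for 0.1 s.
At the end, for the whole second after the job is handed in: The worn drive stands upright and still on the floor of the scrap tray, its middle within 45 mm (tray x) and 50 mm (tray y) of the tray's middle, its lever still over to one side (pin 3 mm or more off the middle); the two sound drives stand seated in their pockets, within 6 mm of where they were (((not (y of pin_1 in the frame of drive_1 between -0.003 and 0.003 m) and x of drive_1 in the frame of tray_in between -0.045 and 0.045 m and y of drive_1 in the frame of tray_in between -0.05 and 0.05 m and z of drive_1 in the frame of tray_in below 0.006 m and angle between drive_1's own z axis and vertical below 0.06 rad and linear speed of drive_1 below 0.01 m/s and distance of each of drive_2, drive_3 from where it was at the start of the episode below 0.006 m and angle between each of drive_2, drive_3's own z axis and vertical below 0.05 rad) or (not (y of pin_2 in the frame of drive_2 between -0.003 and 0.003 m) and x of drive_2 in the frame of tray_in between -0.045 and 0.045 m and y of drive_2 in the frame of tray_in between -0.05 and 0.05 m and z of drive_2 in the frame of tray_in below 0.006 m and angle between drive_2's own z axis and vertical below 0.06 rad and linear speed of drive_2 below 0.01 m/s and distance of each of drive_1, drive_3 from where it was at the start of the episode below 0.006 m and angle between each of drive_1, drive_3's own z axis and vertical below 0.05 rad) or (not (y of pin_3 in the frame of drive_3 between -0.003 and 0.003 m) and x of drive_3 in the frame of tray_in between -0.045 and 0.045 m and y of drive_3 in the frame of tray_in between -0.05 and 0.05 m and z of drive_3 in the frame of tray_in below 0.006 m and angle between drive_3's own z axis and vertical below 0.06 rad and linear speed of drive_3 below 0.01 m/s and distance of each of drive_1, drive_2 from where it was at the start of the episode below 0.006 m and angle between each of drive_1, drive_2's own z axis and vertical below 0.05 rad))); the robot touches nothing.
It fails at once if a lever is loaded with more than 15 N (forced or pinched) (contact force between anything else and lever_1 above 15 N or contact force between anything else and lever_2 above 15 N or contact force between anything else and lever_3 above 15 N).
It fails at once if a drive is taken 10 mm from its place while its lever stands in the middle (a sound one's always does) ((distance of drive_1 from where it was at the start of the episode above 0.01 m and y of pin_1 in the frame of drive_1 between -0.003 and 0.003 m) or (distance of drive_2 from where it was at the start of the episode above 0.01 m and y of pin_2 in the frame of drive_2 between -0.003 and 0.003 m) or (distance of drive_3 from where it was at the start of the episode above 0.01 m and y of pin_3 in the frame of drive_3 between -0.003 and 0.003 m)).
It fails at once if a drive is tipped over (0.5 rad) (angle between any of drive_1, drive_2, drive_3's own z axis and vertical above 0.5 rad).
It fails at once if a drive is dropped or rammed into the tray (over 60 N) (contact force between any of drive_1, drive_2, drive_3 and tray above 60 N).
It fails at once if the pen, tape roll or weight is pushed more than 20 mm (distance of any of pen, tape_roll, weight from where it was at the start of the episode above 0.02 m).
It also fails if it takes over 69 s, if anything falls off the work surface, if the arm or the gripper's body presses on something with over 40 N, if the wrist force passes 120 N, or if a joint passes its speed limit or range.

### The arm

A 6-joint arm with a two-finger parallel gripper is mounted at the origin on a cart in front of the work surface, level with it; the furniture and walls round the work are solid. World frame = base frame: x ahead of the robot, y to its left, z up, the work surface at z = 0. Lengths are in m, angles in rad, forces in N, time in s.
With the tool pointing down it reaches from about 0.425 to 0.95 m from the base axis. Payload 3.5 kg.
Tool frame: the origin (TCP) lies on the centre line of the jaws, within the pads' length; the fingertips stand 17 mm ahead of it and the grasp point (between the pads) lies 2 mm behind it; z points along the fingers, y is the line along which they close (so a half turn about z gives the same grasp; the last joint's range is limited). The gripper opens to 85 mm and grips with 20 to 120 N. Pads are 22 mm wide; open, the fingers measure 114 mm over their backs; the gripper's body (76 mm by 85 mm) begins 54 mm behind the grasp point. The pads swing forward as they close: fully open they stand 13 mm farther back than shut.
Start: joints at [1.123, 0.286, 1.577, -0, 1.279, -0.15], TCP at [0.198, 0.645, 0.248] pointing down, gripper open.
Joint ranges: [-2.77, 2.77], [-0.9, 2.22], [0.21, 2.48], [-1.53, 4.67], [0.24, 2.81], [-2.84, 2.84]. Speed limits (rad/s): [2.79, 2.79, 3.14, 3.14, 3.14, 3.14].

### API

Orientations are given as a unit quaternion [x, y, z, w].
In Python, from plant import ctrl gives the robot as it stands. The module is installed in compiled form; this text tells all that it offers.
- The arm moves only by the tool drive_tool, never from a script. Its argument "moves" is a list of rows, each a list of 3 entries, a list of its own where there are three numbers: the turn, a rotation vector about the tool's x, y, z in rad, then the shift along the tool's x, y, z in m, then the finger opening in m, from 0 to 0.0854. A call has 1 to 5 rows; each row shifts and turns the commanded pose from where the row before left it, along the tool's axes as they then stand; what a row does not reach is not made up. A row lasts 1/8 s, in which the tool goes at most 62.5 mm and 10.7 degrees, less where a joint would pass 70% of its speed; a pose out of reach is approached as far as the arm can. A call with a gripper value outside its range is refused whole. The fingers move at their own pace and stop on an object; "grip_force" is the grip in N (left out, the last holds). Time passes only in rows, so rows that do not move let the fingers close. It gives the time, the measured TCP pose, the force, the opening and the grip force at its end, in the units of the state.
- ctrl.get_state(): the state, without advancing time (a new reading comes with each control period).
- ctrl.read_camera(name): name is "scene" or "top"; returns a dict with "image" (480x640x3 uint8, red, green, blue), "fx", "fy", "cx", "cy" (pixels), "R" (3x3) and "t" (3): a world point X has camera coordinates R X + t. Camera axes: x right, y down, z forward; pixel columns grow to the right and rows downward; lengths in m; the calibration is good to about 2 mm. A picture is of the moment at which its call begins. There is no depth.
- ctrl.sign_off(): hands the job in; it is judged then, once.
The state is a dict: "time": time; "qpos": joint angles; "dq": joint speeds; "joint_efforts": joint torques, N m; "eef_pos": TCP position; "tcp_rot": TCP orientation; "contact_force": force on the tool from outside, world axes, zero at the start; "wrist_torque": the same for the moment, N m; "opening": opening from 0.0 (shut) to 1.0 (fully open); "finger_force": force on a finger pad.
Only numpy, scipy, OpenCV 4.12 (cv2) and the standard library are available. Lean on these libraries where they do the work, as an engineer would, in place of code of your own. Each camera call takes 0.05 s, during which the arm holds its last target. There are 200 camera calls.

## Working session

There is one attempt and no reset: what is moved stays moved. The work goes in short steps, Python scripts to look and compute and a tool call to move; the robot and the scene stay as the last step left them, time stands still between calls to the robot, and variables do not carry over. Pictures are saved under pics/ and viewed, at most 10 in all, crops included, and the job is handed in when it is done.

Besides the shell and the picture viewer there is one more tool, called after "Emit:" as name(argument=value, ...), one argument or row to a line, values as JSON. drive_tool: Moves the arm, as the interface text tells. Its arguments: {"type":"object","properties":{"moves":{"type":"array","items":{"type":"array"}},"grip_force":{"type":"number"}},"required":["moves"]}

```bash
mkdir -p pics; cat > h.py <<'E'
import numpy as np, cv2
from plant import ctrl
def cam(n,f=None):
    c=ctrl.read_camera(n)
    if f: cv2.imwrite('pics/'+f,c['image'][:,:,::-1])
    return c
def w(c,u,v,z):
    R=np.array(c['R']);t=np.array(c['t'])
    d=R.T@np.array([(u-c['cx'])/c['fx'],(v-c['cy'])/c['fy'],1]);o=-R.T@t
    return o+d*(z-o[2])/d[2]
def pj(c,X):
    p=np.array(c['R'])@np.array(X)+np.array(c['t']); return c['fx']*p[0]/p[2]+c['cx'],c['fy']*p[1]/p[2]+c['cy']
E
python3 - <<'E'
from h import *
c=cam('top','top0.png');s=cam('scene','scene0.png')
for k in (c,s): print(k['fx'],-np.array(k['R']).T@k['t'],np.round(k['R'],2).tolist())
st=ctrl.get_state();print(st)
E
```

```text
599.4810525732255 [ 0.31476754 -0.00910658  1.33832108] [[0.02, -1.0, 0.01], [-0.98, -0.02, -0.18], [0.18, -0.0, -0.98]]
512.5817361004268 [-0.03775434 -0.76146654  0.89021725] [[0.81, -0.59, 0.01], [-0.36, -0.52, -0.77], [0.46, 0.62, -0.64]]
{'time': 0.1, 'qpos': array([ 1.12296950e+00,  2.87114524e-01,  1.57807212e+00, -4.86644238e-07,
        1.27858202e+00, -1.49994560e-01]), 'dq': array([ 0.00117995, -0.00061028, -0.00124042,  0.00078356, -0.00133161,
       -0.0007617 ]), 'joint_efforts': array([ 6.69983474e-04, -4.07296550e+01, -2.93698347e+01, -1.23488476e-04,
        3.38886741e-03, -3.53651934e-06]), 'eef_pos': array([0.19779637, 0.64477287, 0.247038  ]), 'tcp_rot': array([ 1.48366191e-01,  9.88931893e-01, -1.03983212e-03, -3.20173365e-04]), 'contact_force': array([ 0.4568075 ,  0.05414953, -1.08843335]), 'wrist_torque': array([ 0.02971912,  0.01266059, -0.01501572]), 'finger_force': 0.0, 'opening': 1.0003498740049797}
```

View pics/top0.png

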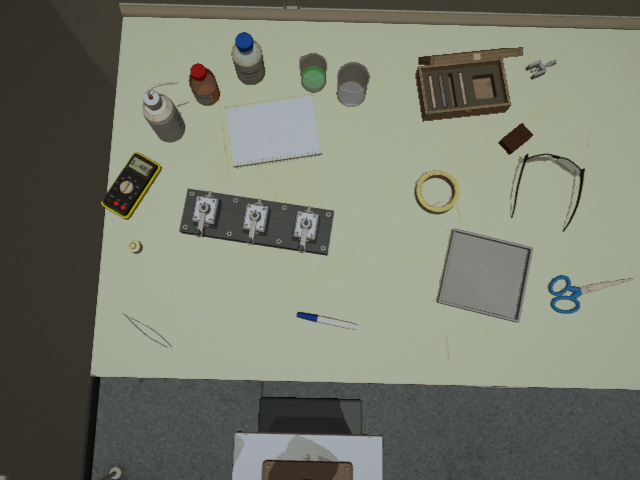

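View pics/scene0.png

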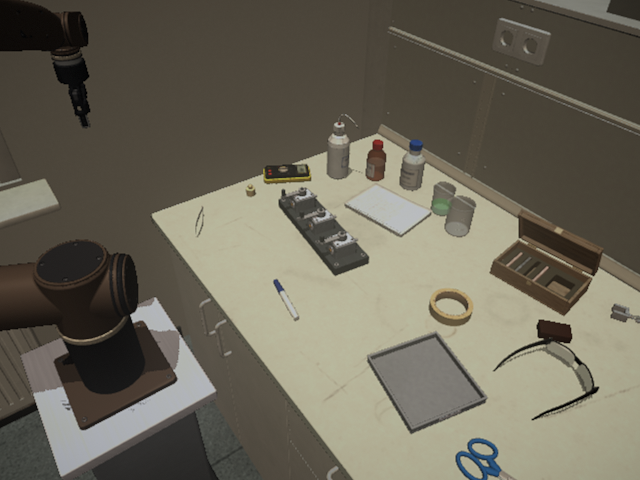

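The top view shows the fixture at about (180–335, 189–254), with the pins at its front edge. The tray is centred near (486,275). I'll enlarge the fixture.

```bash
python3 - <<'E'
from h import *
i=cv2.imread('pics/top0.png')[180:265,175:340]
cv2.imwrite('pics/c1.png',cv2.resize(i,None,fx=4.8,fy=4.8,interpolation=cv2.INTER_CUBIC))
E
```

```text
(no output)
```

View pics/c1.png

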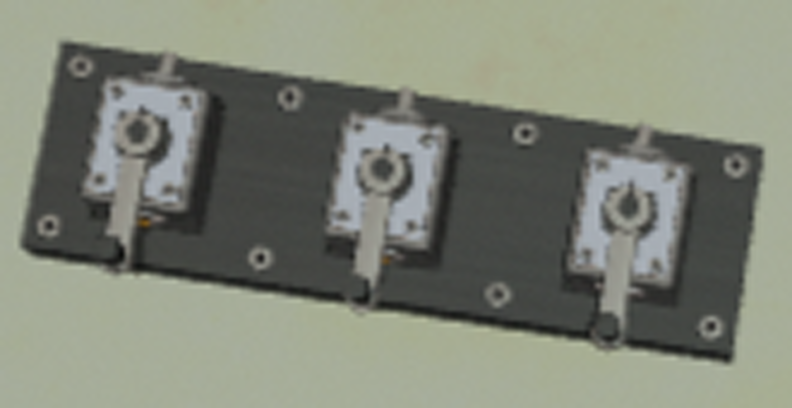

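The crop shows the hubs at crop pixels (138,133), (382,172), (628,208) and the pin eyes near (122,258), (362,292), (606,328). The fixture's back corners are (62,42) and (763,147).

```bash
python3 - <<'E'
from h import *
c=cam('top')
f=lambda p,z:w(c,175+p[0]/4.8,180+p[1]/4.8,z)
C=np.array([f(p,.024) for p in[(62,42),(763,147),(732,352),(25,247)]]);print(C.round(4))
print('edge',np.linalg.norm(C[0]-C[1]),np.linalg.norm(C[1]-C[2]))
y=(C[0]-C[1]+C[3]-C[2])[:2];a=np.arctan2(-y[0],y[1]);m=C.mean(0);print('yaw',a,m)
Y=np.array([-np.sin(a),np.cos(a)]);X=np.array([np.cos(a),np.sin(a)])
for h,p,k in zip([(138,133),(382,172),(628,208)],[(122,258),(362,292),(606,328)],[1,0,-1]):
    print('hub',f(h,.073)[:2].round(4),'pin',f(p,.08)[:2].round(4),'fix',(m[:2]+k*.112*Y).round(4),(m[:2]+k*.112*Y-.057*X).round(4))
T=np.array([w(c,*p,.018) for p in[(454,230),(532,246),(519,320),(438,302)]]);print('tray',T.round(3),T.mean(0))
for n,p in dict(pen=(327,321),tape=(437,191),wt=(135,246)).items(): print(n,w(c,*p,.01).round(3))
E
```

```text
[[ 0.6783  0.2867  0.024 ]
 [ 0.6359 -0.0449  0.024 ]
 [ 0.5379 -0.0324  0.024 ]
 [ 0.5792  0.2977  0.024 ]]
edge 0.33435833138391063 0.09872588888756084
yaw -0.1258453666093743 [0.6078402  0.12676539 0.024     ]
hub [0.6232 0.2388] pin [0.5641 0.2412] fix [0.6219 0.2379] [0.5653 0.245 ]
hub [0.6079 0.1279] pin [0.5514 0.1337] fix [0.6078 0.1268] [0.5513 0.1339]
hub [0.5941 0.0166] pin [0.5378 0.0247] fix [0.5938 0.0157] [0.5372 0.0228]
tray [[ 0.599 -0.316  0.018]
 [ 0.567 -0.491  0.018]
 [ 0.401 -0.456  0.018]
 [ 0.436 -0.278  0.018]] [ 0.5010171  -0.38542719  0.018     ]
pen [ 0.389 -0.035  0.01 ]
tape [ 0.692 -0.281  0.01 ]
wt [0.546 0.4   0.01 ]
```

Emit:
drive_tool(
  moves=[
    [[0, 0, -0.172], [0, 0, 0], 0.045],
    [[0, 0, 0], [-0.041, -0.035, 0], 0.045],
    [[0, 0, 0], [-0.041, -0.035, 0], 0.045],
    [[0, 0, 0], [-0.041, -0.035, 0], 0.045],
    [[0, 0, 0], [-0.041, -0.035, 0], 0.045],
  ],
)

```text
time: 0.78
eef_pos: [0.3439, 0.4843, 0.248]
tcp_rot: [0.063, 0.998, -0.0, -0.0]
contact_force: [1.2, -0.2, -1.1]
opening: 0.525
finger_force: 0.0
```

Emit:
drive_tool(
  moves=[
    [[0, 0, 0], [-0.041, -0.035, 0.01], 0.045],
    [[0, 0, 0], [-0.041, -0.035, 0.01], 0.045],
    [[0, 0, 0], [-0.041, -0.035, 0.01], 0.045],
    [[0, 0, 0], [-0.041, -0.035, 0.01], 0.045],
    [[0, 0, 0], [-0.041, -0.035, 0.01], 0.045],
  ],
)

```text
time: 1.4
eef_pos: [0.5254, 0.285, 0.1978]
tcp_rot: [0.063, 0.998, -0.0, -0.0]
contact_force: [0.2, 0.9, -0.2]
opening: 0.527
finger_force: 0.0
```

Emit:
drive_tool(
  moves=[
    [[0, 0, 0], [-0.041, -0.035, 0], 0.045],
    [[0, 0, 0], [0, 0, 0], 0.045],
  ],
)

```text
time: 1.65
eef_pos: [0.5628, 0.2437, 0.1978]
tcp_rot: [0.065, 0.998, -0.0, -0.0]
contact_force: [0.3, 0.5, 0.1]
opening: 0.528
finger_force: 0.0
```

Emit:
drive_tool(
  moves=[
    [[0, 0, 0], [0, 0, 0.035], 0.045],
    [[0, 0, 0], [0, 0, 0.035], 0.045],
    [[0, 0, 0], [0, 0, 0.02], 0.045],
    [[0, 0, 0], [0, 0, 0.015], 0.045],
    [[0, 0, 0], [0, 0, 0], 0.045],
  ],
)

```text
time: 2.28
eef_pos: [0.5603, 0.2468, 0.0925]
tcp_rot: [0.063, 0.998, -0.0, -0.001]
contact_force: [-0.2, 0.4, -0.2]
opening: 0.527
finger_force: 0.0
```

```bash
python3 - <<'E'
from h import *
c=cam('top');s=cam('scene')
a=cv2.resize(c['image'][190:260,180:260],None,fx=5,fy=5,interpolation=cv2.INTER_CUBIC)
b=cv2.resize(s['image'][160:230,255:335],None,fx=5,fy=5,interpolation=cv2.INTER_CUBIC)
cv2.imwrite('pics/c2.png',np.hstack([a,b])[:,:,::-1])
print(ctrl.get_state()['eef_pos'])
E
```

```text
[0.56156907 0.24698644 0.09440798]
```

View pics/c2.png

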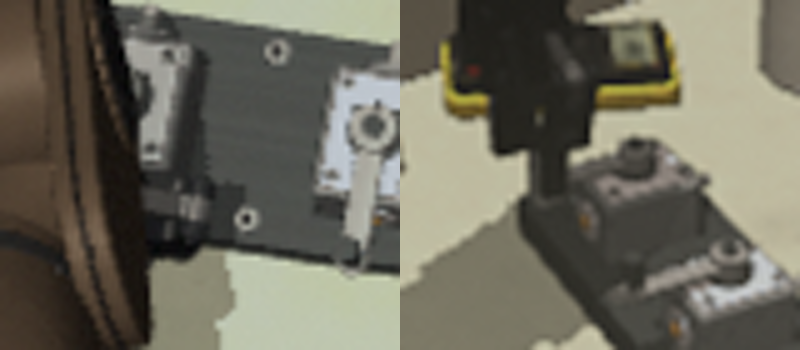

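Emit:
drive_tool(
  moves=[
    [[0, 0, 0], [0, 0.006, 0], 0.045],
    [[0, 0, 0], [0, 0.006, 0], 0.045],
    [[0, 0, 0], [0, 0, 0], 0.045],
  ],
)

```text
time: 2.75
eef_pos: [0.5627, 0.2592, 0.0939]
tcp_rot: [0.063, 0.998, 0.0, 0.0]
contact_force: [-0.3, -0.4, 0.0]
opening: 0.529
finger_force: 0.0
```

Emit:
drive_tool(
  moves=[
    [[0, 0, 0], [0, 0.001, 0], 0.045],
    [[0, 0, 0], [0, 0.001, 0], 0.045],
  ],
)

```text
time: 3.0
eef_pos: [0.5626, 0.2605, 0.0933]
tcp_rot: [0.063, 0.998, -0.0, -0.0]
contact_force: [-0.8, 0.1, -0.9]
opening: 0.533
finger_force: 0.0
```

Emit:
drive_tool(
  moves=[
    [[0, 0, 0], [0, 0.001, 0], 0.045],
    [[0, 0, 0], [0, 0.001, 0], 0.045],
  ],
)

```text
time: 3.25
eef_pos: [0.5629, 0.2625, 0.0933]
tcp_rot: [0.063, 0.998, -0.0, -0.0]
contact_force: [-0.8, -0.6, -0.2]
opening: 0.528
finger_force: 0.0
```

Emit:
drive_tool(
  moves=[
    [[0, 0, 0], [0, 0.001, 0], 0.045],
    [[0, 0, 0], [0, 0, 0], 0.045],
  ],
)

```text
time: 3.5
eef_pos: [0.563, 0.2635, 0.0933]
tcp_rot: [0.063, 0.998, -0.0, -0.0]
contact_force: [-0.2, -0.9, 0.1]
opening: 0.529
finger_force: 0.0
```

Emit:
drive_tool(
  moves=[
    [[0, 0, 0], [0, 0.001, 0], 0.045],
    [[0, 0, 0], [0, 0, 0], 0.045],
  ],
)

```text
time: 3.75
eef_pos: [0.5631, 0.2645, 0.0933]
tcp_rot: [0.063, 0.998, -0.0, -0.0]
contact_force: [-0.3, -1.0, 0.3]
opening: 0.525
finger_force: 0.0
```

Emit:
drive_tool(
  moves=[
    [[0, 0, 0], [0, 0.001, 0], 0.045],
    [[0, 0, 0], [0, 0, 0], 0.045],
  ],
)

```text
time: 4.0
eef_pos: [0.5632, 0.2653, 0.0933]
tcp_rot: [0.063, 0.998, -0.0, -0.0]
contact_force: [-0.1, -0.1, 1.0]
opening: 0.526
finger_force: 0.5
```

Emit:
drive_tool(
  moves=[
    [[0, 0, 0], [0, 0.001, 0], 0.045],
    [[0, 0, 0], [0, 0, 0], 0.045],
  ],
)

```text
time: 4.25
eef_pos: [0.5632, 0.2663, 0.0933]
tcp_rot: [0.063, 0.998, -0.0, -0.0]
contact_force: [-0.8, -1.0, 1.6]
opening: 0.53
finger_force: 0.8
```

Emit:
drive_tool(
  moves=[
    [[0, 0, 0], [0, 0.001, 0], 0.045],
    [[0, 0, 0], [0, 0, 0], 0.045],
  ],
)

```text
time: 4.5
eef_pos: [0.5633, 0.2672, 0.0932]
tcp_rot: [0.063, 0.998, -0.0, -0.0]
contact_force: [-2.4, -2.8, 1.0]
opening: 0.527
finger_force: 1.4
```

Emit:
drive_tool(
  moves=[
    [[0, 0, 0], [0, -0.015, 0], 0.045],
    [[0, 0, 0], [0, -0.015, 0], 0.045],
    [[0, 0, 0], [0, -0.003, 0], 0.045],
    [[0, 0, 0], [0, 0, 0], 0.045],
  ],
)

```text
time: 5.0
eef_pos: [0.5595, 0.2343, 0.0935]
tcp_rot: [0.063, 0.998, 0.0, 0.0]
contact_force: [0.6, -0.3, 0.9]
opening: 0.526
finger_force: 0.0
```

Emit:
drive_tool(
  moves=[
    [[0, 0, 0], [0, -0.001, 0], 0.045],
    [[0, 0, 0], [0, -0.001, 0], 0.045],
    [[0, 0, 0], [0, 0, 0], 0.045],
  ],
)

```text
time: 5.38
eef_pos: [0.5591, 0.2329, 0.0933]
tcp_rot: [0.063, 0.998, 0.0, 0.0]
contact_force: [-0.0, -0.4, 0.1]
opening: 0.528
finger_force: 0.0
```

Emit:
drive_tool(
  moves=[
    [[0, 0, 0], [0, -0.001, 0], 0.045],
    [[0, 0, 0], [0, 0, 0], 0.045],
  ],
)

```text
time: 5.62
eef_pos: [0.5589, 0.2319, 0.0933]
tcp_rot: [0.063, 0.998, 0.0, -0.0]
contact_force: [-0.0, 1.2, 1.3]
opening: 0.524
finger_force: 0.3
```

Emit:
drive_tool(
  moves=[
    [[0, 0, 0], [0, -0.001, 0], 0.045],
    [[0, 0, 0], [0, 0, 0], 0.045],
  ],
)

```text
time: 5.88
eef_pos: [0.5587, 0.2309, 0.0933]
tcp_rot: [0.063, 0.998, 0.0, -0.0]
contact_force: [-0.7, 1.5, -0.3]
opening: 0.529
finger_force: 0.7
```

Emit:
drive_tool(
  moves=[
    [[0, 0, 0], [0, -0.001, 0], 0.045],
    [[0, 0, 0], [0, 0, 0], 0.045],
  ],
)

```text
time: 6.12
eef_pos: [0.5586, 0.2298, 0.0933]
tcp_rot: [0.063, 0.998, 0.0, -0.0]
contact_force: [-0.7, 2.2, 0.5]
opening: 0.528
finger_force: 0.8
```

Emit:
drive_tool(
  moves=[
    [[0, 0, 0], [0, -0.001, 0], 0.045],
    [[0, 0, 0], [0, 0, 0], 0.045],
  ],
)

```text
time: 6.38
eef_pos: [0.5586, 0.2287, 0.0933]
tcp_rot: [0.063, 0.998, -0.0, -0.0]
contact_force: [-1.7, 1.9, 0.2]
opening: 0.528
finger_force: 0.7
```

Drive 1 resists within about 2 mm, so it looks sound. Next is pin 2.

Emit:
drive_tool(
  moves=[
    [[0, 0, 0], [0, 0.01, 0], 0.045],
    [[0, 0, 0], [0, 0, -0.04], 0.045],
    [[0, 0, 0], [0, -0.051, 0], 0.045],
    [[0, 0, 0], [0, -0.051, 0], 0.045],
    [[0, 0, 0], [0, 0, 0], 0.045],
  ],
)

```text
time: 7.0
eef_pos: [0.5472, 0.1351, 0.1335]
tcp_rot: [0.065, 0.998, -0.0, 0.0]
contact_force: [-0.0, -0.1, 0.1]
opening: 0.528
finger_force: 0.0
```

Emit:
drive_tool(
  moves=[
    [[0, 0, 0], [0, 0, 0.02], 0.045],
    [[0, 0, 0], [0, 0, 0.02], 0.045],
    [[0, 0, 0], [0, 0.006, 0], 0.045],
    [[0, 0, 0], [0, 0.006, 0], 0.045],
    [[0, 0, 0], [0, 0, 0], 0.045],
  ],
)

```text
time: 7.62
eef_pos: [0.5491, 0.1503, 0.0939]
tcp_rot: [0.062, 0.998, 0.0, 0.001]
contact_force: [-0.2, -0.2, -0.1]
opening: 0.525
finger_force: 0.0
```

Emit:
drive_tool(
  moves=[
    [[0, 0, 0], [0, 0.001, 0], 0.045],
    [[0, 0, 0], [0, 0.001, 0], 0.045],
    [[0, 0, 0], [0, 0, 0], 0.045],
  ],
)

```text
time: 8.0
eef_pos: [0.5489, 0.1513, 0.0935]
tcp_rot: [0.063, 0.998, 0.0, 0.0]
contact_force: [-0.1, -0.0, -0.6]
opening: 0.529
finger_force: 0.0
```

Emit:
drive_tool(
  moves=[
    [[0, 0, 0], [0, 0.001, 0], 0.045],
    [[0, 0, 0], [0, 0.001, 0], 0.045],
    [[0, 0, 0], [0, 0, 0], 0.045],
  ],
)

```text
time: 8.38
eef_pos: [0.5491, 0.1533, 0.0933]
tcp_rot: [0.063, 0.998, -0.0, -0.0]
contact_force: [1.3, 0.1, -0.1]
opening: 0.528
finger_force: 0.0
```

Emit:
drive_tool(
  moves=[
    [[0, 0, 0], [0, 0.001, 0], 0.045],
    [[0, 0, 0], [0, 0, 0], 0.045],
  ],
)

```text
time: 8.62
eef_pos: [0.5491, 0.1542, 0.0933]
tcp_rot: [0.063, 0.998, -0.0, -0.0]
contact_force: [-1.3, -1.6, -0.7]
opening: 0.524
finger_force: 0.5
```

Emit:
drive_tool(
  moves=[
    [[0, 0, 0], [0, 0.001, 0], 0.045],
    [[0, 0, 0], [0, 0, 0], 0.045],
  ],
)

```text
time: 8.88
eef_pos: [0.5492, 0.1553, 0.0933]
tcp_rot: [0.063, 0.998, -0.0, -0.0]
contact_force: [-2.1, -1.8, 0.9]
opening: 0.529
finger_force: 0.8
```

Emit:
drive_tool(
  moves=[
    [[0, 0, 0], [0, 0.001, 0], 0.045],
    [[0, 0, 0], [0, 0, 0], 0.045],
  ],
)

```text
time: 9.12
eef_pos: [0.5493, 0.1561, 0.0933]
tcp_rot: [0.063, 0.998, -0.0, -0.0]
contact_force: [-1.7, -2.4, 1.2]
opening: 0.523
finger_force: 1.4
```

Emit:
drive_tool(
  moves=[
    [[0, 0, 0], [0, 0.001, 0], 0.045],
    [[0, 0, 0], [0, 0, 0], 0.045],
  ],
)

```text
time: 9.38
eef_pos: [0.5495, 0.157, 0.0935]
tcp_rot: [0.063, 0.998, -0.0, -0.0]
contact_force: [-2.4, -4.1, 2.7]
opening: 0.524
finger_force: 2.2
```

Drive 2 builds up force within about 3 mm, like drive 1. Next is pin 3.

Emit:
drive_tool(
  moves=[
    [[0, 0, 0], [0, -0.016, 0], 0.045],
    [[0, 0, 0], [0, 0, -0.04], 0.045],
    [[0, 0, 0], [0, -0.058, 0], 0.045],
    [[0, 0, 0], [0, -0.058, 0], 0.045],
    [[0, 0, 0], [0, 0, 0], 0.045],
  ],
)

```text
time: 10.0
eef_pos: [0.5331, 0.0231, 0.1335]
tcp_rot: [0.066, 0.998, 0.0, 0.001]
contact_force: [-0.3, 0.3, -0.2]
opening: 0.531
finger_force: 0.0
```

Emit:
drive_tool(
  moves=[
    [[0, 0, 0], [0, 0, 0.02], 0.045],
    [[0, 0, 0], [0, 0, 0.02], 0.045],
    [[0, 0, 0], [0, 0.006, 0], 0.045],
    [[0, 0, 0], [0, 0.006, 0], 0.045],
    [[0, 0, 0], [0, 0, 0], 0.045],
  ],
)

```text
time: 10.62
eef_pos: [0.5353, 0.0391, 0.0944]
tcp_rot: [0.062, 0.998, 0.0, 0.001]
contact_force: [-0.5, 0.0, -1.0]
opening: 0.53
finger_force: 0.0
```

Emit:
drive_tool(
  moves=[
    [[0, 0, 0], [0, 0.001, 0], 0.045],
    [[0, 0, 0], [0, 0.001, 0], 0.045],
    [[0, 0, 0], [0, 0.001, 0], 0.045],
    [[0, 0, 0], [0, 0, 0], 0.045],
  ],
)

```text
time: 11.12
eef_pos: [0.5349, 0.0412, 0.0933]
tcp_rot: [0.063, 0.998, -0.0, 0.0]
contact_force: [1.0, -0.7, 0.2]
opening: 0.527
finger_force: 0.0
```

Emit:
drive_tool(
  moves=[
    [[0, 0, 0], [0, 0.001, 0], 0.045],
    [[0, 0, 0], [0, 0, 0], 0.045],
  ],
)

```text
time: 11.38
eef_pos: [0.535, 0.0422, 0.0933]
tcp_rot: [0.063, 0.998, -0.0, -0.0]
contact_force: [0.6, 0.9, -0.2]
opening: 0.527
finger_force: 0.1
```

Emit:
drive_tool(
  moves=[
    [[0, 0, 0], [0, 0.001, 0], 0.045],
    [[0, 0, 0], [0, 0, 0], 0.045],
  ],
)

```text
time: 11.62
eef_pos: [0.5351, 0.0433, 0.0933]
tcp_rot: [0.063, 0.998, -0.0, -0.0]
contact_force: [-0.2, 0.0, -0.8]
opening: 0.528
finger_force: 0.1
```

Emit:
drive_tool(
  moves=[
    [[0, 0, 0], [0, 0.001, 0], 0.045],
    [[0, 0, 0], [0, 0, 0], 0.045],
  ],
)

```text
time: 11.88
eef_pos: [0.5353, 0.0443, 0.0933]
tcp_rot: [0.063, 0.998, 0.0, -0.0]
contact_force: [-0.3, 0.2, 0.3]
opening: 0.532
finger_force: 0.1
```

Drive 3 is different: only a faint force of about 0.1 N, and the lever keeps moving. I'll continue to the stop.

Emit:
drive_tool(
  moves=[
    [[0, 0, 0], [0, 0.001, 0], 0.045],
    [[0, 0, 0], [0, 0.001, 0], 0.045],
    [[0, 0, 0], [0, 0, 0], 0.045],
  ],
)

```text
time: 12.25
eef_pos: [0.5356, 0.0463, 0.0933]
tcp_rot: [0.063, 0.998, 0.0, 0.0]
contact_force: [0.0, 0.4, 0.1]
opening: 0.525
finger_force: 0.0
```

Emit:
drive_tool(
  moves=[
    [[0, 0, 0], [0, 0.001, 0], 0.045],
    [[0, 0, 0], [0, 0, 0], 0.045],
  ],
)

```text
time: 12.5
eef_pos: [0.5357, 0.0473, 0.0934]
tcp_rot: [0.063, 0.998, 0.0, 0.0]
contact_force: [-0.5, -0.3, -0.4]
opening: 0.528
finger_force: 0.0
```

Emit:
drive_tool(
  moves=[
    [[0, 0, 0], [0, 0.001, 0], 0.045],
    [[0, 0, 0], [0, 0, 0], 0.045],
  ],
)

```text
time: 12.75
eef_pos: [0.5358, 0.0483, 0.0933]
tcp_rot: [0.063, 0.998, 0.0, 0.0]
contact_force: [1.4, 0.1, -0.7]
opening: 0.523
finger_force: 0.0
```

Emit:
drive_tool(
  moves=[
    [[0, 0, 0], [0, 0.001, 0], 0.045],
    [[0, 0, 0], [0, 0, 0], 0.045],
  ],
)

```text
time: 13.0
eef_pos: [0.5359, 0.049, 0.0933]
tcp_rot: [0.063, 0.998, -0.0, -0.0]
contact_force: [-0.1, -2.4, -1.3]
opening: 0.529
finger_force: 0.6
```

Emit:
drive_tool(
  moves=[
    [[0, 0, 0], [0, 0.001, 0], 0.045],
    [[0, 0, 0], [0, 0, 0], 0.045],
  ],
)

```text
time: 13.25
eef_pos: [0.536, 0.0501, 0.0933]
tcp_rot: [0.063, 0.998, -0.0, -0.0]
contact_force: [0.1, -1.2, -0.6]
opening: 0.524
finger_force: 0.7
```

Emit:
drive_tool(
  moves=[
    [[0, 0, 0], [0, -0.015, 0], 0.045],
    [[0, 0, 0], [0, -0.015, 0], 0.045],
    [[0, 0, 0], [0, -0.004, 0], 0.045],
    [[0, 0, 0], [0, 0, 0], 0.045],
  ],
)

```text
time: 13.75
eef_pos: [0.5317, 0.0159, 0.0933]
tcp_rot: [0.063, 0.998, 0.0, 0.0]
contact_force: [-0.3, -0.4, -0.1]
opening: 0.528
finger_force: 0.0
```

Emit:
drive_tool(
  moves=[
    [[0, 0, 0], [0, -0.002, 0], 0.045],
    [[0, 0, 0], [0, -0.002, 0], 0.045],
    [[0, 0, 0], [0, -0.002, 0], 0.045],
    [[0, 0, 0], [0, -0.002, 0], 0.045],
    [[0, 0, 0], [0, -0.002, 0], 0.045],
  ],
)

```text
time: 14.38
eef_pos: [0.5305, 0.0065, 0.0933]
tcp_rot: [0.063, 0.998, -0.0, -0.0]
contact_force: [0.8, 0.5, 0.3]
opening: 0.523
finger_force: 0.2
```

Emit:
drive_tool(
  moves=[
    [[0, 0, 0], [0, -0.001, 0], 0.045],
    [[0, 0, 0], [0, -0.001, 0], 0.045],
    [[0, 0, 0], [0, 0, 0], 0.045],
  ],
)

```text
time: 14.75
eef_pos: [0.5303, 0.0044, 0.0934]
tcp_rot: [0.063, 0.998, -0.0, 0.0]
contact_force: [0.6, -0.3, -0.4]
opening: 0.525
finger_force: 0.0
```

Emit:
drive_tool(
  moves=[
    [[0, 0, 0], [0, -0.001, 0], 0.045],
    [[0, 0, 0], [0, 0, 0], 0.045],
  ],
)

```text
time: 15.0
eef_pos: [0.5302, 0.0035, 0.0934]
tcp_rot: [0.063, 0.998, -0.0, 0.0]
contact_force: [-0.2, -0.3, -0.7]
opening: 0.528
finger_force: 0.0
```

Emit:
drive_tool(
  moves=[
    [[0, 0, 0], [0, -0.001, 0], 0.045],
    [[0, 0, 0], [0, 0, 0], 0.045],
  ],
)

```text
time: 15.25
eef_pos: [0.5301, 0.0027, 0.0934]
tcp_rot: [0.063, 0.998, 0.0, 0.0]
contact_force: [0.5, 1.0, -0.1]
opening: 0.528
finger_force: 0.6
```

Emit:
drive_tool(
  moves=[
    [[0, 0, 0], [0, -0.001, 0], 0.045],
    [[0, 0, 0], [0, 0, 0], 0.045],
    [[0, 0, 0], [0, 0.012, 0], 0.045],
    [[0, 0, 0], [0, 0, -0.05], 0.045],
    [[0, 0, 0], [-0.03, 0.006, 0], 0.075],
  ],
)

```text
time: 15.88
eef_pos: [0.5641, 0.016, 0.1481]
tcp_rot: [0.063, 0.998, -0.001, 0.004]
contact_force: [-0.1, -0.3, -0.2]
opening: 0.727
finger_force: 0.0
```

Emit:
drive_tool(
  moves=[
    [[0, 0, 0], [-0.0316, 0.0065, 0], 0.075],
    [[0, 0, 0], [0, 0, 0], 0.075],
    [[0, 0, 0], [0, 0, 0], 0.075],
  ],
)

```text
time: 16.25
eef_pos: [0.5933, 0.0185, 0.1427]
tcp_rot: [0.063, 0.998, -0.0, -0.001]
contact_force: [-0.2, -0.2, -0.0]
opening: 0.876
finger_force: 0.0
```

```bash
python3 - <<'E'
from h import *
s=cam('scene');c=cam('top')
b=cv2.resize(s['image'][200:280,300:400],None,fx=4,fy=4,interpolation=cv2.INTER_CUBIC)
a=cv2.resize(c['image'][185:265,250:350],None,fx=4,fy=4,interpolation=cv2.INTER_CUBIC)
cv2.imwrite('pics/c3.png',np.hstack([a,b])[:,:,::-1])
p=ctrl.get_state()['eef_pos'];print(p,p[0]*.9921-p[1]*.1255,p[0]*.1255+p[1]*.9921)
E
```

```text
[0.59301961 0.01839062 0.1428043 ] 0.5860267328065004 0.09266929243651909
```

View pics/c3.png

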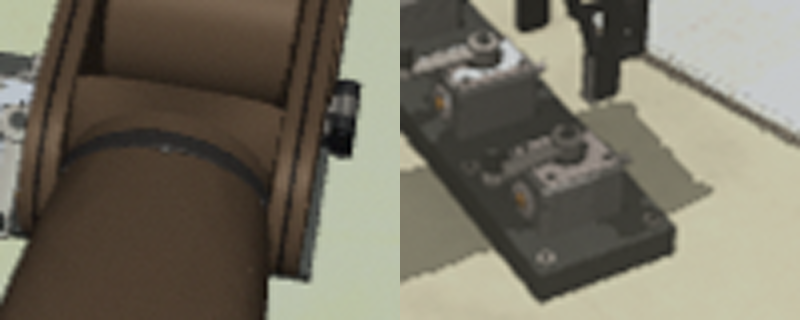

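The scene crop shows drive 3 seated with its lever over to the right and the open fingers above it. I'll descend and grip.

Emit:
drive_tool(
  moves=[
    [[0, 0, 0], [0, 0, 0.03], 0.075],
    [[0, 0, 0], [0, 0, 0.03], 0.075],
    [[0, 0, 0], [0, 0, 0.02], 0.075],
    [[0, 0, 0], [0, 0, 0.013], 0.075],
    [[0, 0, 0], [0, 0, 0], 0.075],
  ],
)

```text
time: 16.98
eef_pos: [0.5935, 0.0182, 0.0495]
tcp_rot: [0.063, 0.998, 0.0, -0.001]
contact_force: [-0.4, 0.3, 0.9]
opening: 0.882
finger_force: 0.0
```

Emit:
drive_tool(
  moves=[
    [[0, 0, 0], [0, 0, 0], 0.055],
    [[0, 0, 0], [0, 0, 0], 0.048],
    [[0, 0, 0], [0, 0, 0], 0.04],
    [[0, 0, 0], [0, 0, 0], 0.04],
    [[0, 0, 0], [0, 0, 0], 0.04],
  ],
  grip_force=70,
)

```text
time: 17.6
eef_pos: [0.5952, 0.0177, 0.0521]
tcp_rot: [0.063, 0.998, -0.0, 0.001]
contact_force: [-1.2, -1.6, 5.7]
opening: 0.569
finger_force: 73.4
```

Emit:
drive_tool(
  moves=[
    [[0, 0, 0], [0, 0, -0.005], 0.04],
    [[0, 0, 0], [0, 0, -0.005], 0.04],
    [[0, 0, 0], [0, 0, -0.01], 0.04],
    [[0, 0, 0], [0, 0, -0.01], 0.04],
    [[0, 0, 0], [0, 0, -0.01], 0.04],
  ],
)

```text
time: 18.23
eef_pos: [0.5922, 0.0186, 0.089]
tcp_rot: [0.063, 0.998, 0.0, -0.002]
contact_force: [0.3, 0.1, -9.0]
opening: 0.57
finger_force: 75.3
```

Emit:
drive_tool(
  moves=[
    [[0, 0, 0], [0, 0, -0.02], 0.04],
    [[0, 0, 0], [0, 0, -0.03], 0.04],
    [[0, 0, 0], [0, 0, -0.03], 0.04],
    [[0, 0, 0], [0, 0, 0], 0.04],
  ],
)

```text
time: 18.73
eef_pos: [0.5965, 0.0179, 0.175]
tcp_rot: [0.063, 0.998, -0.0, 0.004]
contact_force: [0.2, -0.4, -8.6]
opening: 0.569
finger_force: 75.4
```

```bash
python3 - <<'E'
from h import *
s=cam('scene','s4.png')
b=cv2.resize(s['image'][150:290,280:440],None,fx=4,fy=4,interpolation=cv2.INTER_CUBIC)
cv2.imwrite('pics/c4.png',b[:,:,::-1])
c=cam('top')
T=np.array([w(c,*p,.018) for p in[(454,230),(532,246),(519,320),(438,302)]])
y=T[0]-T[1]+T[3]-T[2];print('trayyaw',np.arctan2(-y[0],y[1]))
print(ctrl.get_state())
E
```

```text
trayyaw -0.1890851177350933
{'time': 18.825, 'qpos': array([-1.39993318e-01,  1.85703009e-01,  1.84624005e+00,  4.98813948e-05,
        1.11009430e+00, -1.58507223e+00]), 'dq': array([-0.00213574,  0.0280464 ,  0.03623274, -0.00039176,  0.00628438,
       -0.00427784]), 'joint_efforts': array([-2.31404998e-02, -4.12541056e+01, -3.31140554e+01,  8.28628999e-04,
       -1.18427114e-01, -8.71470347e-04]), 'eef_pos': array([0.59357828, 0.01826321, 0.17018682]), 'tcp_rot': array([ 6.28283895e-02,  9.98024320e-01,  3.94056963e-05, -2.19971525e-04]), 'contact_force': array([-0.24683855, -0.07269864, -9.17841317]), 'wrist_torque': array([0.00671481, 0.02122109, 0.03858019]), 'finger_force': 75.2597576379776, 'opening': 0.572251397987715}
```

View pics/c4.png

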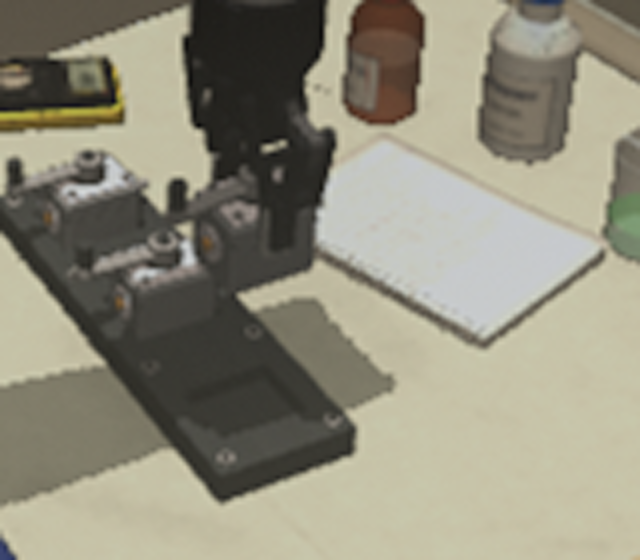

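The crop shows drive 3 held clear and level, its pocket empty and drives 1 and 2 seated. I'll carry it to the tray.

Emit:
drive_tool(
  moves=[
    [[0, 0, 0], [0.002, -0.015, 0], 0.04],
    [[0, 0, 0], [0.003, -0.03, 0], 0.04],
    [[0, 0, 0], [0.0045, -0.04, 0], 0.04],
    [[0, 0, 0], [0.0045, -0.04, 0], 0.04],
    [[0, 0, 0], [0.0045, -0.04, 0], 0.04],
  ],
)

```text
time: 19.45
eef_pos: [0.5532, -0.1448, 0.1684]
tcp_rot: [0.063, 0.998, 0.0, -0.002]
contact_force: [0.7, -0.3, -9.1]
opening: 0.569
finger_force: 75.3
```

Emit:
drive_tool(
  moves=[
    [[0, 0, 0], [0.0045, -0.04, 0], 0.04],
    [[0, 0, 0], [0.0045, -0.04, 0], 0.04],
    [[0, 0, 0], [0.0045, -0.04, 0], 0.04],
    [[0, 0, 0], [0.0045, -0.04, 0], 0.04],
    [[0, 0, 0], [0.003, -0.035, 0], 0.04],
  ],
)

```text
time: 20.08
eef_pos: [0.5077, -0.3356, 0.1682]
tcp_rot: [0.063, 0.998, 0.001, -0.002]
contact_force: [-0.3, -0.6, -8.6]
opening: 0.572
finger_force: 75.3
```

Emit:
drive_tool(
  moves=[
    [[0, 0, 0], [0.002, -0.03, 0], 0.04],
    [[0, 0, 0], [0, -0.02, 0], 0.04],
    [[0, 0, 0], [0, 0, 0], 0.04],
    [[0, 0, 0], [0, 0, 0], 0.04],
  ],
)

```text
time: 20.58
eef_pos: [0.5011, -0.3826, 0.1694]
tcp_rot: [0.063, 0.998, 0.001, -0.001]
contact_force: [0.7, 0.3, -8.5]
opening: 0.57
finger_force: 75.5
```

Emit:
drive_tool(
  moves=[
    [[0, 0, 0], [0, 0, 0.03], 0.04],
    [[0, 0, 0], [0, 0, 0.035], 0.04],
    [[0, 0, 0], [0, 0, 0.03], 0.04],
    [[0, 0, 0], [0, 0, 0.015], 0.04],
    [[0, 0, 0], [0, 0, 0], 0.04],
  ],
)

```text
time: 21.2
eef_pos: [0.5011, -0.3821, 0.0591]
tcp_rot: [0.062, 0.998, 0.001, -0.001]
contact_force: [-0.1, 0.3, -7.7]
opening: 0.569
finger_force: 75.4
```

Emit:
drive_tool(
  moves=[
    [[0, 0, 0], [0, 0, 0.003], 0.04],
    [[0, 0, 0], [0, 0, 0.003], 0.04],
    [[0, 0, 0], [0, 0, 0], 0.04],
  ],
)

```text
time: 21.58
eef_pos: [0.5016, -0.3836, 0.0549]
tcp_rot: [0.063, 0.998, -0.0, 0.0]
contact_force: [-0.4, -0.0, -9.5]
opening: 0.569
finger_force: 75.4
```

Emit:
drive_tool(
  moves=[
    [[0, 0, 0], [0, 0, 0.001], 0.04],
    [[0, 0, 0], [0, 0, 0.001], 0.04],
    [[0, 0, 0], [0, 0, 0], 0.04],
  ],
)

```text
time: 21.95
eef_pos: [0.5014, -0.3834, 0.0522]
tcp_rot: [0.063, 0.998, 0.0, -0.0]
contact_force: [0.2, -0.5, -8.3]
opening: 0.57
finger_force: 75.4
```

Emit:
drive_tool(
  moves=[
    [[0, 0, 0], [0, 0, 0.001], 0.04],
    [[0, 0, 0], [0, 0, 0.001], 0.04],
    [[0, 0, 0], [0, 0, 0.001], 0.04],
    [[0, 0, 0], [0, 0, 0], 0.04],
  ],
)

```text
time: 22.45
eef_pos: [0.5014, -0.3833, 0.0492]
tcp_rot: [0.063, 0.998, 0.0, -0.0]
contact_force: [-0.4, -1.3, -8.2]
opening: 0.571
finger_force: 75.4
```

Emit:
drive_tool(
  moves=[
    [[0, 0, 0], [0, 0, 0.001], 0.04],
    [[0, 0, 0], [0, 0, 0], 0.04],
  ],
)

```text
time: 22.7
eef_pos: [0.5014, -0.3834, 0.0482]
tcp_rot: [0.063, 0.998, 0.0, -0.0]
contact_force: [-0.7, -0.7, -9.5]
opening: 0.568
finger_force: 75.4
```

Emit:
drive_tool(
  moves=[
    [[0, 0, 0], [0, 0, 0.001], 0.04],
    [[0, 0, 0], [0, 0, 0], 0.04],
  ],
)

```text
time: 22.95
eef_pos: [0.5014, -0.3834, 0.0472]
tcp_rot: [0.063, 0.998, 0.0, -0.0]
contact_force: [-0.8, -0.4, -8.6]
opening: 0.571
finger_force: 75.4
```

Emit:
drive_tool(
  moves=[
    [[0, 0, 0], [0, 0, 0.001], 0.04],
    [[0, 0, 0], [0, 0, 0], 0.04],
  ],
)

```text
time: 23.2
eef_pos: [0.5014, -0.3833, 0.0462]
tcp_rot: [0.063, 0.998, 0.0, -0.0]
contact_force: [-0.4, -0.3, -8.7]
opening: 0.569
finger_force: 75.4
```

Emit:
drive_tool(
  moves=[
    [[0, 0, 0], [0, 0, 0.001], 0.04],
    [[0, 0, 0], [0, 0, 0], 0.04],
  ],
)

```text
time: 23.45
eef_pos: [0.5015, -0.3834, 0.0453]
tcp_rot: [0.063, 0.998, -0.0, 0.0]
contact_force: [-0.1, -0.2, -9.5]
opening: 0.57
finger_force: 75.5
```

Emit:
drive_tool(
  moves=[
    [[0, 0, 0], [0, 0, 0.001], 0.04],
    [[0, 0, 0], [0, 0, 0], 0.04],
  ],
)

```text
time: 23.7
eef_pos: [0.5015, -0.3835, 0.0452]
tcp_rot: [0.063, 0.998, 0.0, -0.0]
contact_force: [-3.2, 2.6, -2.0]
opening: 0.57
finger_force: 76.1
```

Emit:
drive_tool(
  moves=[
    [[0, 0, 0], [0, 0, 0.001], 0.04],
    [[0, 0, 0], [0, 0, 0], 0.04],
  ],
)

```text
time: 23.95
eef_pos: [0.5015, -0.3835, 0.0452]
tcp_rot: [0.063, 0.998, 0.0, -0.0]
contact_force: [-4.7, 4.2, 3.9]
opening: 0.57
finger_force: 77.0
```

Touchdown: the load is off the wrist. Next I release slowly and rise.

Emit:
drive_tool(
  moves=[
    [[0, 0, 0], [0, 0, -0.001], 0.052],
    [[0, 0, 0], [0, 0, 0], 0.058],
    [[0, 0, 0], [0, 0, 0], 0.066],
    [[0, 0, 0], [0, 0, 0], 0.075],
    [[0, 0, 0], [0, 0, 0], 0.075],
  ],
  grip_force=20,
)

```text
time: 24.58
eef_pos: [0.5015, -0.3835, 0.0443]
tcp_rot: [0.063, 0.998, -0.0, 0.0]
contact_force: [-0.7, 0.1, 0.4]
opening: 0.875
finger_force: 0.0
```

Emit:
drive_tool(
  moves=[
    [[0, 0, 0], [0, 0, -0.01], 0.075],
    [[0, 0, 0], [0, 0, -0.025], 0.075],
    [[0, 0, 0], [0, 0, -0.04], 0.075],
    [[0, 0, 0], [0, 0, -0.05], 0.075],
    [[0, 0, 0], [0, 0, -0.05], 0.075],
  ],
)

```text
time: 25.2
eef_pos: [0.5013, -0.3833, 0.2215]
tcp_rot: [0.063, 0.998, -0.0, 0.0]
contact_force: [-0.4, -0.4, 0.4]
opening: 0.879
finger_force: 0.0
```

Emit:
drive_tool(
  moves=[
    [[0, 0, 0], [-0.03, 0.05, 0], 0.075],
    [[0, 0, 0], [-0.03, 0.05, 0], 0.075],
    [[0, 0, 0], [-0.03, 0.05, 0], 0.075],
    [[0, 0, 0], [0, 0.05, 0], 0.075],
    [[0, 0, 0], [0, 0, 0], 0.075],
  ],
)

```text
time: 25.82
eef_pos: [0.6165, -0.1928, 0.2199]
tcp_rot: [0.06, 0.998, 0.0, 0.0]
contact_force: [-0.3, -1.1, 0.5]
opening: 0.882
finger_force: 0.0
```

```bash
python3 - <<'E'
from h import *
s=cam('scene');c=cam('top')
b=cv2.resize(s['image'][310:450,350:500],None,fx=2.6,fy=4,interpolation=cv2.INTER_CUBIC)
a=cv2.resize(c['image'][220:330,430:540],(400,560),interpolation=cv2.INTER_CUBIC)
b=cv2.resize(b,(400,560))
cv2.imwrite('pics/c5.png',np.hstack([a,b])[:,:,::-1])
print(ctrl.get_state()['eef_pos'])
E
```

```text
[ 0.61594709 -0.19610446  0.21995968]
```

View pics/c5.png

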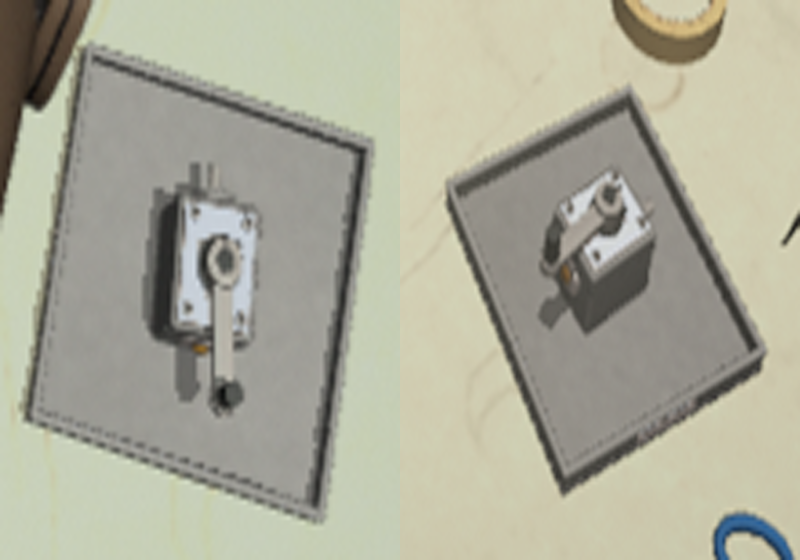

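The drive stands upright in mid-tray: hub at crop pixel (225,262), pin at (230,395), with the lever over to the right. The arm is clear, so I'm handing in.

```bash
python3 -c "
from plant import ctrl
print(ctrl.sign_off())"
```

```text
the job is handed in; nothing more can be done
None
```

Drive 3 (right pocket) was the worn one; it now stands upright in the middle of the scrap tray with its lever over to the right, drives 1 and 2 are still in their pockets, and the job is handed in, though sign-off returned no verdict.

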